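# Shut the praline trolley and draw out its handle

## Robot

A 6-joint arm with a two-finger parallel gripper is mounted at the origin on a cart in front of the work surface, level with it; the furniture and walls round the work are solid. World frame = base frame: x ahead of the robot, y to its left, z up, the work surface at z = 0. Lengths are in m, angles in rad, forces in N, time in s.
With the tool pointing down it reaches from about 0.3 to 0.75 m from the base axis. Payload 8.5 kg.
Tool frame: the origin (TCP) lies on the centre line of the jaws, within the pads' length; the fingertips stand 25 mm ahead of it and the grasp point (between the pads) lies 6 mm ahead of it; z points along the fingers, y is the direction in which the jaws open and shut (so a half turn about z gives the same grasp; the last joint's range is limited). The gripper opens to 85 mm and grips with 20 to 120 N. Pads are 22 mm wide; open, the fingers measure 114 mm over their backs; the gripper's body (76 mm by 85 mm) begins 54 mm behind the grasp point. The pads swing forward as they close: fully open they stand 13 mm farther back than shut.
Start: joints at [0.902, 0.381, 1.297, -0, 1.464, -0.215], TCP at [0.241, 0.494, 0.256] pointing down, gripper open.
Joint ranges: [-3.11, 3.11], [-0.89, 2.33], [0.22, 2.48], [-1.42, 4.56], [0.17, 2.85], [-2.88, 2.88]. Speed limits (rad/s): [2.39, 2.39, 3.14, 3.14, 3.14, 3.14].

## Interface

Orientations are given as a unit quaternion [w, x, y, z].
In Python, from bench import ctrl gives the robot as it stands.
- The arm moves only by the tool carry_out, never from a script. Its arguments are lists of equal length, an entry for each row: "offset": the shift along the tool's x, y, z in cm, a list of three; "roll": the turn about the tool's z in rad. A call has 1 to 12 rows; each row is the pose to reach, as a shift and turn from the pose measured when the call began, along the tool's axes at that moment; what a row does not reach only later rows make up. A row lasts 1/10 s, in which the tool goes at most 50 mm and 8.59 degrees, less where a joint would pass 70% of its speed; a pose out of reach is approached as far as the arm can. A call with a gripper value outside its range is refused whole. "fingers" is the closure, from -1 (fully open) to 1 (shut), so that 0 is half open, set as the call begins (left out, the last holds). The fingers move at their own pace and stop on an object; the grip force is fixed at half the most. Time passes only in rows, so rows that repeat a pose let the fingers close. It gives the time, the measured TCP pose, the force and the opening at its end, in the units of the state.
- ctrl.state(): the state, without advancing time (a new reading comes with each control period).
- ctrl.grab_frame(name): name is "scene" or "side" or "wrist"; returns (picture, depth): 400x640x3 uint8, red, green, blue; 400x640 float32, m along the optical axis (not along the pixel's ray), 0 where there is no reading.
- ctrl.camera_model(name): a dict with "mtx" (3x3 intrinsics, pixels), "world_to_cam" (4x4, takes a point from world to camera coordinates); the wrist camera has in their place "mount" (4x4, takes a point from camera to tool coordinates, whose origin is the TCP and whose axes are the flange's). Camera axes: x right, y down, z forward; pixel columns grow to the right and rows downward; lengths in m; the calibration is good to about 2 mm. The wrist camera is an equidistant fisheye: a pixel r from the principal point sees the ray r / f radians off the axis. A picture is of the moment at which its call begins: read the wrist's pose just before it. camera_model takes no time and is no camera call.
- ctrl.sign_off(): hands the job in, once; it reports no verdict.
Trained networks look in the newest picture that a camera, given by its name, has taken for a name from the list of things; names that differ only in an ending like _2 or _b are one class to them, and where a whole thing is asked for, a point or a joint stands for the part that bears it (a point fixed in the world has none). Each returns a list of dicts, best first, with "score" (0 to 1); they miss things now and then, are a little off and sometimes report something else, mostly with a low value. They report only what shows in the picture. A call takes as long as a camera call.
- ctrl.silhouettes(camera, target): "pixels" (400x640 bool, what is visible of it) and "rect" ([centre column, centre row, width, height] in pixels, round what is visible of it).
The state is a dict: "time_s": time; "joint_pos": joint angles; "qd": joint speeds; "tau": joint torques, N m; "tcp_pos": TCP position; "eef_rot": TCP orientation; "ft_force": force on the tool from outside, world axes, zero at the start; "moment": the same for the moment, N m; "finger_gap": finger opening in m.
Only numpy, scipy, OpenCV 4.12 (cv2) and the standard library are available. Lean on these libraries where they do the work, as an engineer would, in place of code of your own. Each camera call takes 0.05 s, during which the arm holds its last target. There are 200 camera calls.

## Task

The praline box on the little serving trolley is loaded: close its lid fully. Then squeeze in the release button in the side of the trolley's T-handle, pull the telescopic handle up past its first stop to its second and last stop, and finish while holding it fully drawn out with the button still squeezed in; do not let go, because the handle springs back. Leave the other things on the counter where they are.

Things in the scene. Friction and masses are not known exactly. Their poses are not given: they have to be found in the camera images.
- trolley: Small serving trolley, does not move (braked). Wooden board 170 (x) x 280 (y) x 12 mm, top 34 mm above the counter, on four castors. Origin on the counter under the board's centre, z up; x points away from the robot, towards the box's hinge; y along the board to the end with the upright telescopic handle (axis at x 0, y +105 mm).
- praline_box: Wooden box fixed on the trolley's board, 148 (x) x 203 (y) mm, 43 mm high with the lid shut; ten chocolate cups in it, all below the rim. Origin under its centre, on the board; axes as the trolley's.
- praline_box_lid (a joint): Angle (rad) of the box lid about its hinge along the box's far (trolley +x) edge: 0 shut, 1.92 fully open. The hinge is stiff: the lid stays at whatever angle it is left and yields to about 1 to 3 N pushed on its outer face near the free edge. The lid is a flat board 141 x 202 x 6 mm.
- lid_hinge (a point): Middle of the lid's hinge line, 70 mm above the counter; the line runs along the trolley's y.
- lid_edge (a point): Middle of the lid's free edge, on its outer face (the upper one when shut): 141 mm from the hinge and 6 mm outward of it. Its axes turn with the lid: x in the board from the free edge to the hinge, z out of the outer face. With the lid shut it is 77 mm above the counter.
- grip (a point): Centre of the T-handle's black grip bar, 100 mm long (trolley x), 24 mm wide (y), 22 mm high, on top of the telescopic tube; axes as the trolley's. Stowed it is 142 mm above the counter, fully drawn out 252 mm. The outer tube below it, 25 mm across, ends 22 mm under the centre of the stowed bar.
- button_face (a point): Middle of the outer face of the release button: a plain metal button 22 mm (x) x 14 mm (z) at the middle of the bar's +y side. It stands 6 mm out of the side (18 mm from the bar's centre line) and moves in 5 mm, towards -y. One gripper pad on the button and the other on the bar's other side squeeze it in.
- release_button (a joint): Travel of the button (m): 0 out, 0.005 fully in; its spring takes 2 N to start and 8 N fully in. Out, it locks the stowed handle; pressed in more than about 3 mm it frees it. If the handle slips back with the button out it rests about 11 mm up; squeeze and pull again.
- handle_upper (a joint): How far (m) the upper tube with the grip bar is drawn out of the lower tube: 0 stowed, 0.055 its stop (the first stop). A return spring and the weight take about 3.5 to 4.5 N.
- handle_lower (a joint): How far (m) the lower tube is drawn out of the outer tube: 0 stowed, 0.055 its stop (the second stop). It follows once the upper tube is at its stop, against about 7 to 8 N. Fully drawn out, the grip bar is 110 mm above its stowed height. Let go, both slide back down.
- bell: Counter bell, 80 mm across, 60 mm high; bystander, origin under its centre.
- nib_jar: Glass jar with cork lid, 65 mm across, 110 mm high; bystander, origin under its centre.
- card_stand: Oak block with an upright card, 24 x 85 x 57 mm high; bystander, origin under its centre.
- bowl_almond: Oval bowl of nuts with a red bow, 104 x 142 x 95 mm high; bystander, origin under its centre.
- scoop: Steel sweet scoop with wooden handle, lying, 138 mm long, 21 mm high; bystander, origin under its centre.
- brush: Crumb brush with wooden back, 131 mm long, 30 mm high; bystander, origin under its centre.
- choc_log: Single chocolate log, 19 x 42 x 16 mm; bystander, origin under its centre.

How it is judged:
By the outcome, as a careful person would: the job done as asked, in the order asked, and still so for the second after the job is handed in, while the arm keeps its last pose, push and grip.
It also fails if it takes over 43 s, if anything falls off the work surface, if the arm or the gripper's body presses on something with over 40 N, if the wrist force passes 120 N, or if a joint passes its speed limit or range.

## Working session

There is one attempt and no reset: what is moved stays moved. The work goes in short steps, Python scripts to look and compute and a tool call to move; the robot and the scene stay as the last step left them, time stands still between calls to the robot, and variables do not carry over. Pictures are saved under pics/ and viewed, about 8 in all and at most 12, crops included, and the job is handed in when it is done.

Besides the shell and the picture viewer there is one more tool, called after "Request:" by a JSON object that holds its "fn" and its "kwargs". carry_out: Moves the arm, as the interface text tells. Its arguments: {"type":"object","properties":{"offset":{"type":"array","items":{"type":"array","items":{"type":"number"}}},"roll":{"type":"array","items":{"type":"number"}},"fingers":{"type":"number"}},"required":["offset","roll"]}

```bash
mkdir -p pics
cat > h.py <<'E'
import numpy as np, cv2
from bench import ctrl
def pts(name,mask,d,s=None):
    m=ctrl.camera_model(name); K=np.array(m["mtx"]); v,u=np.nonzero(mask&(d>0)); z=d[v,u]
    P=np.c_[(u-K[0,2])/K[0,0]*z,(v-K[1,2])/K[1,1]*z,z]
    W=np.linalg.inv(np.array(m["world_to_cam"])); return P@W[:3,:3].T+W[:3,3]
def save(n,im): cv2.imwrite("pics/"+n+".png",im[:,:,::-1])
E
python3 - <<'E'
from h import *
print(ctrl.state())
ims=[]
for c in("scene","side"):
    im,d=ctrl.grab_frame(c); ims.append(im); np.savez(c,im=im,d=d)
    for t in("trolley","praline_box","praline_box_lid","grip","button_face","bell","nib_jar","card_stand","bowl_almond"):
        for r in ctrl.silhouettes(c,t)[:1]:
            p=pts(c,r["pixels"],d)
            print(c,t,round(r["score"],2),np.round(r["rect"]),np.round(np.percentile(p,[3,50,97],axis=0),3).tolist() if len(p) else 0)
save("a",ims[0]);save("b",ims[1])
E
```

```text
{'time_s': 0.0, 'joint_pos': array([ 9.01681834e-01,  3.81193758e-01,  1.29827139e+00,  1.48960156e-05,
        1.46360444e+00, -2.15311131e-01]), 'qd': array([ 0.00048266, -0.00042754,  0.00025472,  0.0011803 , -0.00107804,
       -0.00108298]), 'tau': array([-9.16439203e-04, -4.48474860e+01, -2.31273437e+01, -2.86290315e-04,
        4.90058665e-03, -1.73108486e-05]), 'tcp_pos': array([0.24095087, 0.49411978, 0.25570937]), 'eef_rot': array([-3.22712819e-04,  2.24960425e-01,  9.74367621e-01, -6.64263922e-04]), 'ft_force': array([-0.91966886, -0.21421556,  0.12036412]), 'moment': array([-0.02376699, -0.05278903, -0.03246649]), 'finger_gap': 0.0850084774452726}
scene trolley 0.79 [345. 237. 111.  96.] [[0.427, -0.303, 0.027], [0.503, -0.194, 0.061], [0.585, -0.045, 0.179]]
scene praline_box 0.58 [353. 234.  86.  83.] [[0.439, -0.301, 0.037], [0.516, -0.213, 0.063], [0.585, -0.103, 0.182]]
scene praline_box_lid 0.93 [363. 216.  74.  50.] [[0.496, -0.298, 0.073], [0.533, -0.209, 0.139], [0.585, -0.105, 0.185]]
scene grip 0.53 [315. 199.  26.  14.] [[0.451, -0.077, 0.13], [0.489, -0.068, 
[... 903 characters left out ...]
.187, 0.14], [0.587, -0.098, 0.188]]
side grip 0.47 [336. 177.  24.   9.] [[0.461, -0.06, 0.14], [0.504, -0.05, 0.15], [0.545, -0.039, 0.157]]
side button_face 0.53 [329. 176.  43.  52.] [[0.444, -0.285, 0.04], [0.53, -0.154, 0.073], [0.585, -0.093, 0.184]]
side bell 0.79 [346. 252.  24.  25.] [[0.432, 0.241, 0.004], [0.469, 0.278, 0.034], [0.499, 0.298, 0.059]]
side nib_jar 0.69 [317. 160.  14.  20.] [[0.554, -0.49, 0.042], [0.582, -0.467, 0.09], [0.605, -0.299, 0.115]]
side card_stand 0.73 [282. 261.  38.  29.] [[0.602, 0.289, 0.016], [0.643, 0.36, 0.043], [0.692, 0.406, 0.081]]
side bowl_almond 0.69 [284. 260.  38.  31.] [[0.602, 0.287, 0.016], [0.643, 0.36, 0.043], [0.691, 0.406, 0.085]]
```

Run:
```python
import numpy as np,cv2
a=np.load("scene.npz")["im"][130:350,190:510];b=np.load("side.npz")["im"][130:300,220:440]
a=cv2.resize(a,(400*2,550)); b=cv2.resize(b,(712,550))
cv2.imwrite("pics/a1.png",a[:,:,::-1]);cv2.imwrite("pics/b1.png",b[:,:,::-1])
```

```text
(no output)
```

View pics/a1.png

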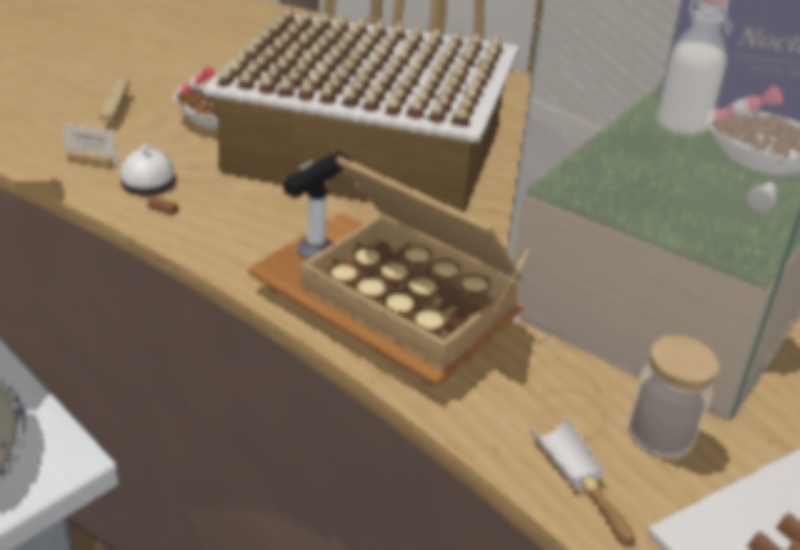

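View pics/b1.png

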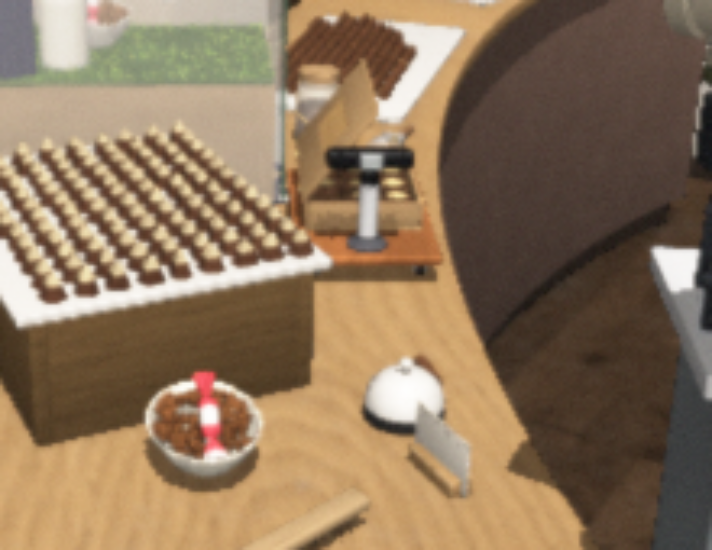

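The scene shows the trolley with the lid half open, its free edge towards the robot. The T-handle is at the +y end, at about (315,170) in the first crop. Next I fit the lid plane and the bar.

Run:
```python
from h import *
for c in("scene","side"):
    im,d=ctrl.grab_frame(c)
    P=pts(c,ctrl.silhouettes(c,"praline_box_lid")[0]["pixels"],d)
    rng=np.random.default_rng(0);best=None
    for _ in range(500):
        q=P[rng.choice(len(P),3,False)];n=np.cross(q[1]-q[0],q[2]-q[0]);n/=np.linalg.norm(n)+1e-12
        i=abs((P-q[0])@n)<.003
        if best is None or i.sum()>best.sum():best=i
    Q=P[best];n=np.linalg.svd(Q-Q.mean(0))[2][2]; n*=np.sign(n[2])
    yaw=np.arctan2(n[1],n[0]);print(c,len(P),best.sum(),"n",n.round(3),"yaw",yaw.round(3),"lid ang",np.arctan2(np.hypot(*n[:2]),n[2]).round(3),Q.mean(0).round(3))
    ex=np.array([np.cos(yaw),np.sin(yaw)]);ey=np.array([-ex[1],ex[0]])
    print(" lid along ex",np.percentile(Q[:,:2]@ex,[1,99]).round(3),"ey",np.percentile(Q[:,:2]@ey,[1,99]).round(3),"z",np.percentile(Q[:,2],[1,99]).round(3))
    g=ctrl.silhouettes(c,"grip")
    for r in g[:2]:
        G=pts(c,r["pixels"],d);G=G[G[:,2]>.125]
        v=np.linalg.svd((G-G.mean(0))[:,:2],full_matrices=False)[2][0]
        print(" grip",r["score"],len(G),"yaw",np.arctan(v[1]/v[0]).round(3),"ex",np.percentile(G[:,:2]@ex,[2,98]).round(3),"ey",np.percentile(G[:,:2]@ey,[2,98]).round(3),np.percentile(G[:,2],[2,98]).round(3))
    T=pts(c,np.ones(d.shape,bool)&(d>0),d); # high obstacles near
    k=(T[:,0]>.3)&(T[:,0]<.75)&(T[:,1]>-.4)&(T[:,1]<.15)&(T[:,2]>.08)
    o=T[k&(T[:,0]>.6)]; print(" obst",len(o),np.percentile(o,[1,50,99],axis=0).round(3).tolist() if len(o) else 0)
```

```text
scene 926 904 n [0.795 0.074 0.602] yaw 0.093 lid ang 0.925 [ 0.535 -0.211  0.137]
 lid along ex [0.477 0.562] ey [-0.348 -0.154] z [0.071 0.185]
 grip 0.64 248 yaw 0.089 ex [0.443 0.535] ey [-0.12  -0.095] [0.133 0.154]
 grip 0.59 594 yaw -1.486 ex [0.477 0.521] ey [-0.347 -0.151] [0.126 0.185]
 obst 11722 [[0.606, -0.398, 0.083], [0.62, -0.315, 0.278], [0.744, 0.127, 0.478]]
side 485 473 n [0.789 0.076 0.61 ] yaw 0.095 lid ang 0.915 [ 0.544 -0.189  0.136]
 lid along ex [0.482 0.567] ey [-0.346 -0.144] z [0.079 0.189]
 grip 0.72 170 yaw 0.06 ex [0.45  0.537] ey [-0.114 -0.089] [0.133 0.158]<stdin>:17: RuntimeWarning: Mean of empty slice.
  ret = um.true_divide(
Traceback (most recent call last):
IndexError: index 0 is out of bounds for axis 0 with size 0
```

Request:
{"fn": "carry_out", "kwargs": {"offset": [[-3.4,-3,0],[-6.8,-6,0],[-10.2,-9,0],[-13.6,-12,0],[-17,-15,0],[-20.4,-18,0],[-23.8,-20.8,0],[-27.2,-23.8,0],[-30.6,-26.8,0],[-34,-29.7,0],[-37.4,-32.7,0],[-40.8,-35.6,0]], "roll": [-0.05,-0.1,-0.15,-0.2,-0.25,-0.3,-0.35,-0.4,-0.45,-0.5,-0.548,-0.548], "fingers": 1}}

```text
time_s: 2.5
tcp_pos: [0.4521, -0.0064, 0.2566]
eef_rot: [0.0, -0.048, 0.999, -0.0]
ft_force: [0.4, 0.2, 0.1]
finger_gap: -0.0003
```

Request:
{"fn": "carry_out", "kwargs": {"offset": [[-1.2,-4,0],[-2.4,-8,0],[-3.6,-12,0],[-4.8,-16,0],[-6.0,-20,0],[-6.3,-20,0],[-6.3,-20,0]], "roll": [0,0,0,0,0,0,0]}}

```text
time_s: 3.2
tcp_pos: [0.5339, -0.2, 0.256]
eef_rot: [-0.0, -0.047, 0.999, 0.0]
ft_force: [-0.0, 0.1, -0.7]
finger_gap: -0.0002
```

Run:
```python
from h import *
print(ctrl.state()["tcp_pos"])
a=ctrl.grab_frame("scene")[0][150:300,270:470];b=ctrl.grab_frame("side")[0][120:240,260:400]
save("c",np.hstack([cv2.resize(a,(440,330)),cv2.resize(b,(360,330))]))
```

```text
[ 0.53393899 -0.20003135  0.25603928]
```

View pics/c.png

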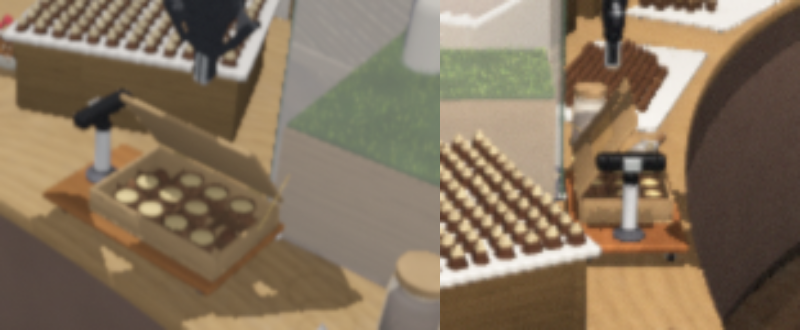

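The closed fingers are above the lid's outer face, just beyond its free edge (fingertip at about (205,75)). I push the lid down along its arc.

Request:
{"fn": "carry_out", "kwargs": {"offset": [[0,0,3],[0,0,5.5],[0,0,6.8],[0.9,0,7.6],[1.8,0,8.5],[2.7,0,9.4],[3.3,0,10.4],[3.9,0,11.4],[4.3,0,12.4],[4.6,0,13.4],[4.9,0,14.4],[5.0,0,15.0]], "roll": [0,0,0,0,0,0,0,0,0,0,0,0]}}

```text
time_s: 4.5
tcp_pos: [0.4836, -0.2032, 0.1058]
eef_rot: [-0.0, -0.048, 0.999, 0.0]
ft_force: [0.0, 0.3, 1.3]
finger_gap: 0.0001
```

Request:
{"fn": "carry_out", "kwargs": {"offset": [[0,0,0.3],[0,0,0.5],[0,0,0.7],[0,0,0.8]], "roll": [0,0,0,0]}}

```text
time_s: 4.9
tcp_pos: [0.4835, -0.2033, 0.1009]
eef_rot: [0.0, -0.048, 0.999, -0.001]
ft_force: [-14.4, 6.3, 42.7]
finger_gap: -0.0001
```

Request:
{"fn": "carry_out", "kwargs": {"offset": [[0,0,-3],[0,0,-7],[0,0,-12],[-1,4.7,-12],[-2,9.4,-12],[-2.9,14.2,-12],[-2.9,14.2,-12],[-2.9,14.2,-12]], "roll": [0,0,0,0,0,0,0,0], "fingers": -0.6}}

```text
time_s: 5.7
tcp_pos: [0.4987, -0.0584, 0.2209]
eef_rot: [0.0, -0.049, 0.999, -0.001]
ft_force: [0.0, -0.4, -0.2]
finger_gap: 0.0685
```

Run:
```python
from h import *
s=ctrl.state();print(s["tcp_pos"],s["finger_gap"],s["ft_force"],s["joint_pos"].round(2))
ex=np.array([.9955,.095]);ey=np.array([-.095,.9955])
print("tcp ex ey",s["tcp_pos"][:2]@ex,s["tcp_pos"][:2]@ey)
A=[]
for c in("scene","side"):
    im,d=ctrl.grab_frame(c);A.append(im)
    for t in("praline_box_lid","grip"):
        for r in ctrl.silhouettes(c,t)[:2]:
            G=pts(c,r["pixels"],d)
            if t=="grip":G=G[G[:,2]>.13]
            if len(G)>20:print(c,t,round(r["score"],2),len(G),"ex",np.percentile(G[:,:2]@ex,[2,98]).round(3),"ey",np.percentile(G[:,:2]@ey,[2,50,98]).round(3),"z",np.percentile(G[:,2],[2,50,98]).round(3))
w,d=ctrl.grab_frame("wrist");np.savez("w",im=w,d=d);m=ctrl.camera_model("wrist");print(m)
for t in("grip","button_face"):
    for r in ctrl.silhouettes("wrist",t)[:2]:
        print(t,r["score"],np.round(r["rect"]))
a=A[0][150:300,270:470];b=A[1][120:240,260:400]
save("d",np.vstack([np.hstack([cv2.resize(a,(320,240)),cv2.resize(b,(280,240))]),cv2.resize(w,(600,375))[:350]]))
```

```text
[ 0.49872797 -0.05839705  0.22086913] 0.06846682539447027 [ 0.02681001 -0.44063278 -0.17772479] [-0.35  0.33  1.49 -0.    1.32 -2.02]
tcp ex ey 0.4909359770141971 -0.1055134210226209
scene praline_box_lid 0.64 2331 ex [0.422 0.56 ] ey [-0.348 -0.257 -0.152] z [0.071 0.076 0.078]
scene praline_box_lid 0.36 284 ex [0.443 0.63 ] ey [-0.121 -0.115  0.021] z [0.041 0.148 0.154]
scene grip 0.67 256 ex [0.443 0.534] ey [-0.121 -0.116 -0.098] z [0.133 0.149 0.154]
side praline_box_lid 0.84 440 ex [0.426 0.563] ey [-0.341 -0.21  -0.144] z [0.076 0.08  0.083]
side grip 0.61 181 ex [0.446 0.538] ey [-0.114 -0.098 -0.087] z [0.136 0.15  0.158]
{'mtx': array([[309.70691629,   0.        , 322.52660768],
       [  0.        , 309.70691629, 200.83238991],
       [  0.        ,   0.        ,   1.        ]]), 'mount': array([[-4.22372557e-04, -9.48370185e-01, -3.17165277e-01,
         8.19362502e-02],
       [ 9.99999910e-01, -4.11746600e-04, -1.00529034e-04,
        -7.45465073e-05],
       [-3.52529863e-05, -3.17165291e-01,  9.48370274e-01,
        -1.19138515e-01],
       [ 0.00000000e+00,  0.00000000e+00,  0.00000000e+00,
         1.00000000e+00]])}
grip 0.57 [327. 223.  51. 138.]
button_face 0.51 [345. 228.   8.  30.]
button_face 0.51 [187. 193. 197. 154.]
```

View pics/d.png

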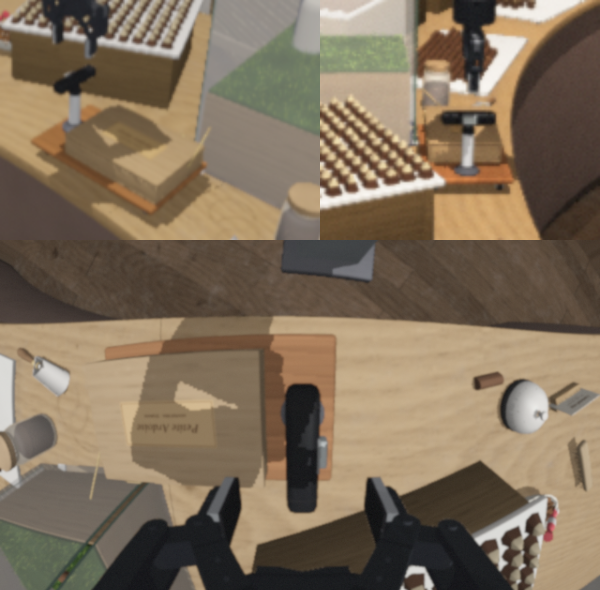

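The lid is shut flat, with its top about 77 mm up. In the wrist view the bar is centred between the fingers and the button is on the right, at about (322,452). I descend and grip.

Request:
{"fn": "carry_out", "kwargs": {"offset": [[-0.2,0.1,2.5],[-0.2,0.1,5],[-0.2,0.1,6.5],[-0.2,0.1,7.3],[-0.2,0.1,7.3]], "roll": [0,0,0,0,0]}}

```text
time_s: 6.65
tcp_pos: [0.5003, -0.0586, 0.1471]
eef_rot: [-0.0, -0.048, 0.999, -0.0]
ft_force: [-0.0, -0.2, 0.3]
finger_gap: 0.068
```

Request:
{"fn": "carry_out", "kwargs": {"offset": [[0,0,0],[0,0,0],[0,0,0],[0,0,0],[0,0,0],[0,0,0]], "roll": [0,0,0,0,0,0], "fingers": 1}}

```text
time_s: 7.25
tcp_pos: [0.5007, -0.0598, 0.1482]
eef_rot: [0.0, -0.048, 0.999, -0.002]
ft_force: [-0.9, -6.3, 5.0]
finger_gap: 0.0235
```

Request:
{"fn": "carry_out", "kwargs": {"offset": [[0,0,-0.8],[0,0,-1.6],[0,0,-2.4],[0,0,-3.2],[0,0,-4],[0,0,-4]], "roll": [0,0,0,0,0,0]}}

```text
time_s: 7.85
tcp_pos: [0.5006, -0.0596, 0.1892]
eef_rot: [0.001, -0.048, 0.999, -0.002]
ft_force: [-0.2, -2.5, -4.1]
finger_gap: 0.0237
```

```bash
cat > look.py <<'E'
from h import *
import sys
s=ctrl.state();print(s["time_s"],s["tcp_pos"],s["finger_gap"],s["ft_force"])
A=[]
for c in("scene","side"):
    im,d=ctrl.grab_frame(c);A.append(im)
    for r in ctrl.silhouettes(c,"grip")[:1]:
        G=pts(c,r["pixels"],d);print(c,round(r["score"],2),np.percentile(G,[2,50,98],axis=0).round(3).tolist())
w=ctrl.grab_frame("wrist")[0]
for r in ctrl.silhouettes("wrist","grip")[:1]+ctrl.silhouettes("wrist","button_face")[:1]:print(r["score"],np.round(r["rect"]))
a=A[0][130:280,270:470];b=A[1][120:225,270:410]
save(sys.argv[1],np.vstack([np.hstack([cv2.resize(a,(400,300)),cv2.resize(b,(400,300))]),cv2.resize(w[150:350,120:520],(800,300))]))
E
python3 look.py e
```

```text
7.85 [ 0.50064184 -0.05963057  0.18922931] 0.023740766521990257 [-0.22509981 -2.47653397 -4.10378485]
scene 0.61 [[0.441, -0.3, 0.073], [0.507, -0.21, 0.076], [0.582, -0.105, 0.078]]
side 0.57 [[0.455, -0.065, 0.14], [0.501, -0.051, 0.188], [0.549, -0.041, 0.196]]
0.62 [322. 263.  62. 175.]
0.39 [633. 248.  14.  58.]
```

View pics/e.png

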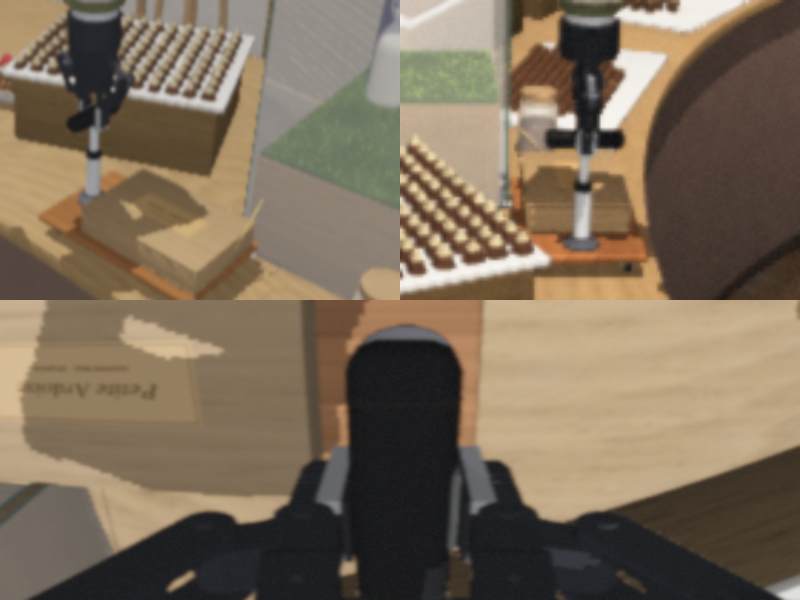

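The bar is following and pulling back with 4 N, so the first tube is moving. I carry on past the first stop.

Request:
{"fn": "carry_out", "kwargs": {"offset": [[0,0,-0.7],[0,0,-1.4],[0,0,-2.1],[0,0,-2.8],[0,0,-3.5],[0,0,-4.2],[0,0,-4.9],[0,0,-5.6],[0,0,-6.2],[0,0,-6.2]], "roll": [0,0,0,0,0,0,0,0,0,0]}}

```text
time_s: 9.2
tcp_pos: [0.5006, -0.0595, 0.2507]
eef_rot: [0.001, -0.048, 0.999, -0.002]
ft_force: [0.6, -2.3, -8.1]
finger_gap: 0.0235
```

Request:
{"fn": "carry_out", "kwargs": {"offset": [[0,0,-0.3],[0,0,-0.6],[0,0,-0.8],[0,0,-0.9]], "roll": [0,0,0,0]}}

```text
time_s: 9.6
tcp_pos: [0.5004, -0.0594, 0.2587]
eef_rot: [-0.0, -0.048, 0.999, -0.002]
ft_force: [3.2, -2.7, -21.6]
finger_gap: 0.0235
```

The force rose sharply from 8 to 22 N at a rise of 110.5 mm, which is the second stop. I hold there and check.

Request:
{"fn": "carry_out", "kwargs": {"offset": [[0,0,-0.1],[0,0,-0.1],[0,0,-0.1]], "roll": [0,0,0]}}

```text
time_s: 9.9
tcp_pos: [0.5004, -0.0594, 0.2586]
eef_rot: [-0.001, -0.048, 0.999, -0.001]
ft_force: [4.1, -3.9, -16.4]
finger_gap: 0.0232
```

```bash
python3 look.py f
```

```text
9.9 [ 0.50039969 -0.05943613  0.25857607] 0.023216054158255846 [  4.13556942  -3.92187441 -16.41763279]
scene 0.8 [[0.45, -0.077, 0.125], [0.489, -0.066, 0.25], [0.629, 0.083, 0.264]]
side 0.67 [[0.451, -0.844, 0.024], [0.504, -0.053, 0.253], [0.551, -0.04, 0.267]]
0.97 [321. 266.  62. 175.]
```

View pics/f.png

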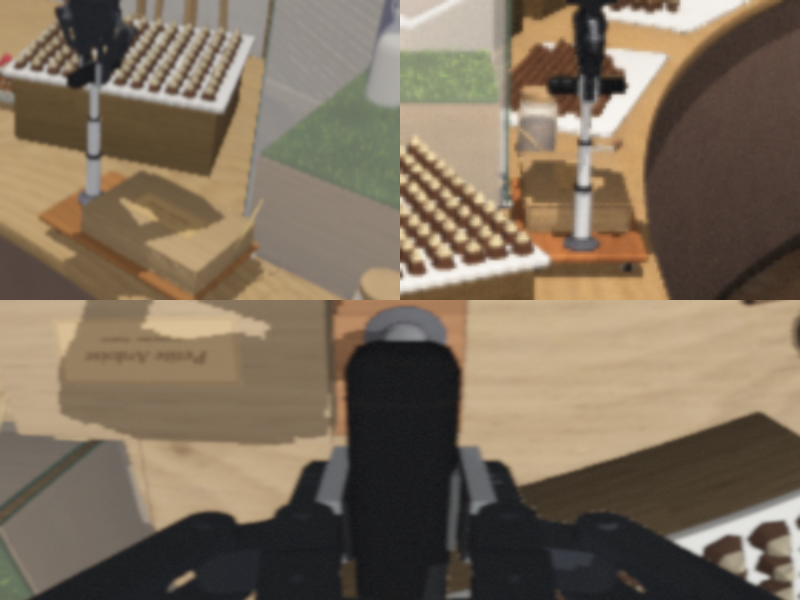

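Both tubes are drawn out: three sections show in the side view. The bar is about 252 mm up, the grip hasn't slipped and the lid is shut. I hand in the job.

```bash
python3 -c "
from bench import ctrl
print(ctrl.sign_off())"
```

```text
the job is handed in; nothing more can be done
None
```

The lid is closed, and the arm is holding the handle fully drawn out with the button squeezed in. The job was handed in at about 10 s of the 43 s allowed.

- **Lid:** I pushed it down with the closed fingertips until it met a firm stop. The push peaked at about 43 N on the vertical axis. That is above the 40 N limit for the arm and gripper body, but the contact was meant to be on the fingertips only. Afterwards the lid's top measured about 76–80 mm up, against 77 mm when shut.
- **Handle:** I gripped the bar across its button and pulled up. The pull was about 4 N in the first stage and 8 N in the second. It then rose sharply to 22 N at a rise of 110.5 mm, which is the second stop.
- **Last checks:** The tool held at 0.2586 m, pulling with about 16 N. The finger gap stayed at 23 mm; bar and button fully in should measure about 25 mm, so this is slightly under but fits the button being in. The pictures show all three tube sections out and the bar about 252 mm up.
- **Not confirmed:** The button can't be seen under the pad, and in the last wrist picture the button detector returned nothing; one earlier low-score report was wrong. I didn't measure the bystander objects again at the end, but the forces showed no contact with them.

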